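# Set the bare post of a pipe rest to match its twin and fit its V-head

### The job

Make the bare post of the blue pipe rest match its twin so that a pipe can lie level across both: raise its column to the second notch and let it down until the red pawl carries it, and push the loose V-head down on the spigot until it is fully home, with its V in line with the twin's V. Leave the copper nozzle, the tape measure and the spanner where they are.

Things in the scene. Friction and masses are not known exactly. Their poses are not given: they have to be found in the camera images.
- pipe_rest: Blue pipe rest, bolted down: bar 70 x 310 x 12 mm with two square guide tubes (34 mm, tops 82 mm up) at y = +100 mm (bare post) and y = -100 mm (the twin: rigid, column in its second notch, V-head on). Origin: centre of the bar's underside; z up, y along the bar from twin to bare post, the direction in which the twin's V runs; -x is the side of the red pawls.
- column (a joint): Height of the bare post's steel column above its lowest position, m: 0 right down (the start); carried by the pawl at 0.020, 0.040 (second notch) and 0.060; stop at 0.074. 0.6 kg, slides up and down, cannot turn, falls if not held. Raised 3 mm or more past a notch it can be let down onto the pawl, and then goes no lower unless the pawl is swung out by hand.
- pawl (a joint): Swing of the bare post's red gravity pawl, rad: 0 leaning in to the column (also while it carries a notch), up to about 0.16 while a rising tooth pushes it out; it drops back by its own weight. It sits on the -x side of the guide tube, its nose 102 mm above the worktop, always below the column's collar.
- shoulder (a point): Centre of the top face of the bare column's collar (round, 36 mm across, 8 mm thick): the shoulder on which the V-head must sit. 118 mm above the worktop when the column is right down; it rises with the column. z up, y along the bar.
- spigot_mid (a point): Centre of the bare column's spigot, 17 mm above the shoulder: a round steel pin 22 mm across, 34 mm tall above the shoulder, straight for 26 mm, then tapering to 14 mm at its tip. It may be gripped to raise the column. Two brass leaf springs, 16 mm long, bow 1.6 mm out of its -x and +x sides, fullest 12 mm above the shoulder. Axes as the shoulder's.
- head_grip (a point): Loose V-head, upright, 0.35 kg, 76 mm tall: centre of its yellow block (40 x 40 x 14 mm), on its axis, 45 mm above its lower rim and, when fully home, 45 mm above the shoulder. z up. On the block a V of dark angle iron runs along y (same both ways), 40 mm long, 50 mm over its wings in x, its top 31 mm above this point. Grip the block across y, where no wing overhangs.
- head_rim (a point): Centre of the V-head's lower rim, the mouth of its aluminium socket: outer 34 mm, bore 24 mm, 38 mm deep, deeper than the spigot, so that the rim sits on the shoulder. It slides freely onto the spigot until the leaf springs stop it 13 to 17 mm short of home; from there it takes a firm push (6 to 12 N), and it stays where it is left.
- mig_nozzle: Copper welding nozzle, 23 mm across, 56 mm tall, standing; origin at its underside. To be left alone.
- tape_measure: Yellow tape measure, 35 x 70 x 60 mm; origin at its underside. To be left alone.
- pin_spanner: Steel pin spanner lying flat, 43 x 140 x 10 mm; origin at its underside. To be left alone.
Mind the look-alikes: they are no part of the job. Of the things that look like the part that bears head_grip, the smallest one is meant.

How it is judged:
At the end, for the whole second after the job is handed in: Bare column in its second notch (0.0365 to 0.0435 m) with the pawl in (below 0.12 rad), at rest; V-head upright (0.06 rad) on the spigot, axis within 4 mm of the shoulder centre, rim within 2.5 mm of the shoulder, V within 0.17 rad of the bar's direction (value of joint column between 0.0365 and 0.0435 m and value of joint pawl below 0.12 rad and horizontal distance between head_rim and shoulder below 0.004 m and z of head_rim in the frame of shoulder between -0.003 and 0.0025 m and angle between head_grip's own z axis and vertical below 0.06 rad and angle between the y axis of head_grip and the y axis of pipe_rest, either way round below 0.17 rad and velocity of joint column below 0.02 m/s); the robot touches nothing.
It fails at once if the nozzle, tape measure or spanner is shifted by more than 30 mm (distance of any of mig_nozzle, tape_measure, pin_spanner from where it was at the start of the episode above 0.03 m).
It also fails if it takes over 54 s, if anything falls off the work surface, if the arm or the gripper's body presses on something with over 40 N, if the wrist force passes 120 N, or if a joint passes its speed limit or range.

### The arm

A 6-joint arm with a two-finger parallel gripper is mounted at the origin on a cart in front of the work surface, level with it; the furniture and walls round the work are solid. World frame = base frame: x ahead of the robot, y to its left, z up, the work surface at z = 0. Lengths are in m, angles in rad, forces in N, time in s.
With the tool pointing down it reaches from about 0.25 to 0.775 m from the base axis. Payload 4 kg.
Tool frame: the origin (TCP) lies midway between the tips of the shut fingers; the grasp point (between the pads) lies 19 mm behind it; z points along the fingers, y is the line along which they close (so a half turn about z gives the same grasp; the last joint's range is limited). The gripper opens to 94 mm and grips with 3 to 60 N. Pads are 16 mm wide; open, the fingers measure 119 mm over their backs; the gripper's body (75 mm by 177 mm) begins 78 mm behind the grasp point.
Start: joints at [-1.26, 0.087, 1.371, -0, 1.684, -0.103], TCP at [0.221, -0.504, 0.206] pointing down, gripper open.
Joint ranges: [-3.1, 3.1], [-0.76, 2.03], [0.27, 2.55], [-1.08, 4.22], [0.17, 2.65], [-2.57, 2.57]. Speed limits (rad/s): [2.79, 2.79, 3.14, 3.14, 3.14, 3.14].

### API

Orientations are given as a unit quaternion [w, x, y, z].
In Python, from bench import bot gives the robot as it stands. The module is installed in compiled form; this text tells all that it offers.
- The arm moves only by the tool servo_tool, never from a script. Its argument "commands" is a list of rows, each a list of 3 entries, a list of its own where there are three numbers: the opening, from -1 (shut) to 1 (fully open), then the shift along the tool's x, y, z as a fraction of full scale, then the turn, a rotation vector about the tool's x, y, z as a fraction of full scale. A call has 1 to 12 rows; each row is the pose to reach, as a shift and turn from the pose commanded when the call began, along the tool's axes at that moment; what a row does not reach only later rows make up. Full scale, the value 1, is 0.25 m for a shift and 90 degrees for a turn. A row lasts 1/10 s, in which the tool goes at most 50 mm and 8.59 degrees, less where a joint would pass 70% of its speed; a pose out of reach is approached as far as the arm can. A call with a number of a shift or a turn outside -1 to 1 is refused whole. A call with a gripper value outside its range is refused whole. The fingers move at their own pace and stop on an object; "newtons" is the grip in N (left out, the last holds). Time passes only in rows, so rows that repeat a pose let the fingers close. It gives the time, the measured TCP pose, the force, the opening and the grip force at its end, in the units of the state.
- bot.get_state(): the state, without advancing time (a new reading comes with each control period).
- bot.capture(name): name is "side" or "top"; returns (picture, depth): 384x512x3 uint8, red, green, blue; 384x512 float32, m along the optical axis (not along the pixel's ray), 0 where there is no reading.
- bot.camera_model(name): a dict with "mtx" (3x3 intrinsics, pixels), "extrinsics" (4x4, takes a point from camera to world coordinates). Camera axes: x right, y up, looking along -z (the intrinsics and any distortion apply to the point x, -y, -z); pixel columns grow to the right and rows downward; lengths in m; the calibration is good to about 2 mm. A picture is of the moment at which its call begins. camera_model takes no time and is no camera call.
- bot.job_done(): hands the job in; it is judged then, once.
The state is a dict: "clock": time; "qpos": joint angles; "joint_vel": joint speeds; "effort": joint torques, N m; "eef_pos": TCP position; "tcp_rot": TCP orientation; "wrist_force": force on the tool from outside, world axes, zero at the start; "moment": the same for the moment, N m; "grip_width": opening from 0.0 (shut) to 1.0 (fully open); "finger_force": force on a finger pad.
Only numpy, scipy, OpenCV 4.12 (cv2) and the standard library are available. Lean on these libraries where they do the work, as an engineer would, in place of code of your own. Each camera call takes 0.05 s, during which the arm holds its last target. There are 200 camera calls.

## Working session

There is one attempt and no reset: what is moved stays moved. The work goes in short steps, Python scripts to look and compute and a tool call to move; the robot and the scene stay as the last step left them, time stands still between calls to the robot, and variables do not carry over. Pictures are saved under pics/ and viewed, at most 10 in all, crops included, and the job is handed in when it is done.

Besides the shell and the picture viewer there is one more tool, called after ">>>" as name(argument=value, ...) on one line, values as JSON. servo_tool: Moves the arm, as the interface text tells. Its arguments: {"type":"object","properties":{"commands":{"type":"array"},"newtons":{"type":"number"}},"required":["commands"]}

```bash
mkdir -p pics; cat > h.py <<'E'
import numpy as np, cv2
from bench import bot
def snap(name, tag):
    im,d=bot.capture(name); cv2.imwrite(f'pics/{tag}.png',im[:,:,::-1]); np.savez(f'pics/{tag}.npz',im=im,d=d); return im,d
def world(name,d):
    m=bot.camera_model(name); K=np.array(m['mtx']);E=np.array(m['extrinsics'])
    v,u=np.mgrid[0:d.shape[0],0:d.shape[1]]
    x=(u-K[0,2])/K[0,0]*d; y=(v-K[1,2])/K[1,1]*d
    P=np.stack([x,-y,-d,np.ones_like(d)],-1)@E.T
    return P[...,:3]
E
python3 - <<'E'
from h import *
print({k:v for k,v in bot.camera_model('top').items()});print(bot.camera_model('side'))
a,_=snap('top','t0');b,_=snap('side','s0')
print(bot.get_state())
E
```

```text
{'mtx': array([[383.45703818,   0.        , 255.64222379],
       [  0.        , 383.45703818, 189.49895049],
       [  0.        ,   0.        ,   1.        ]]), 'extrinsics': array([[ 0.01886333,  0.99223898, -0.12290637,  0.41866564],
       [-0.9997221 ,  0.01698007, -0.01635228,  0.12228255],
       [-0.01413841,  0.12318067,  0.99228354,  0.95803636],
       [ 0.        ,  0.        ,  0.        ,  1.        ]])}
{'mtx': array([[351.19298626,   0.        , 257.93952071],
       [  0.        , 351.19298626, 193.81936811],
       [  0.        ,   0.        ,   1.        ]]), 'extrinsics': array([[ 0.99835597,  0.0451462 , -0.03531534,  0.4971315 ],
       [-0.05516746,  0.58965865, -0.80576624, -0.54482082],
       [-0.01555329,  0.80638979,  0.59117984,  0.6138922 ],
       [ 0.        ,  0.        ,  0.        ,  1.        ]])}
{'clock': 0.1, 'qpos': array([-1.26013271e+00,  8.78742213e-02,  1.37210855e+00, -4.58119239e-06,
        1.68358643e+00, -1.03093015e-01]), 'joint_vel': array([ 0.00107139, -0.00125439, -0.00493553,  0.00083191,  0.00026311,
        0.00062433]), 'effort': array([ 1.63884313e-03, -3.41252875e+01, -3.03302264e+01,  7.19170365e-02,
        3.04680713e-02, -9.20683715e-05]), 'eef_pos': array([ 0.22097413, -0.50311629,  0.20442222]), 'tcp_rot': array([-9.82721032e-04,  9.78676469e-01,  2.05405433e-01, -1.04648389e-04]), 'wrist_force': array([-0.04339171, -0.61903993,  0.45073904]), 'moment': array([-0.00804559, -0.01502084,  0.04029336]), 'finger_force': 0.0, 'grip_width': 0.9978988104230905}
```

View pics/t0.png

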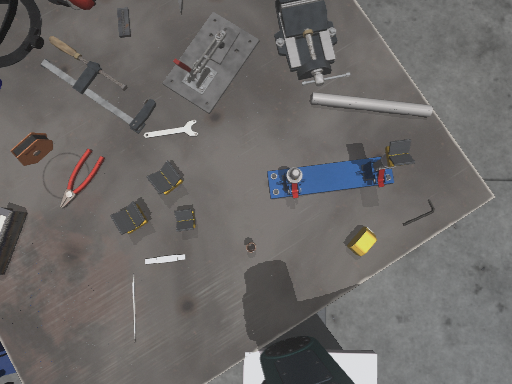

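View pics/s0.png

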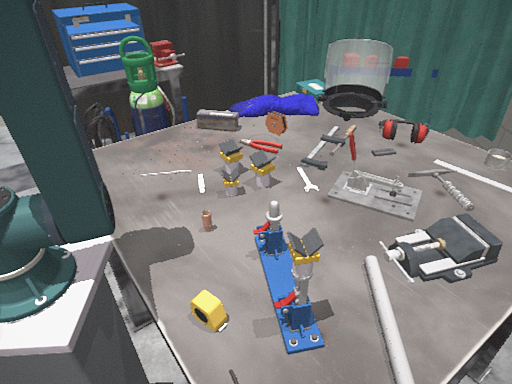

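Top view: the rest's bare post is at about (294,176) and the twin at (380,170), with its head at (397,153). The loose V-head candidates are (131,217), (167,178) and (185,217); the last looks smallest. In the side view the same three are at (231,150), (262,163) and (232,175). Next I'll measure them and take a close crop.

```bash
python3 - <<'E'
from h import *
t=np.load('pics/t0.npz');s=np.load('pics/s0.npz')
Wt=world('top',t['d']);Ws=world('side',s['d'])
for n,W,boxes in (('top',Wt,[(108,192,156,240),(146,155,188,200),(170,200,202,235),(380,135,418,170),(282,162,308,200)]),('side',Ws,[(216,136,246,164),(247,148,278,188),(219,164,246,196),(285,225,330,290),(260,195,290,235)])):
  for (a,b,c,e) in boxes:
    P=W[b:e,a:c].reshape(-1,3);
    z=P[:,2];top=np.percentile(z,99.5); k=z>top-.025
    r=cv2.minAreaRect(P[k][:,:2].astype(np.float32)*1000)
    print(n,(a,b),'top z',top.round(4),z.max().round(4),'n',k.sum(),'rect',np.round(r[0],1),np.round(r[1],1),round(r[2],1), 'mean',P[k].mean(0).round(4))
# blue bar
hsv=cv2.cvtColor(t['im'],cv2.COLOR_RGB2HSV)
m=(hsv[...,0]>100)&(hsv[...,0]<125)&(hsv[...,1]>150)&(abs(Wt[...,2]-.012)<.008)
m[:130]=0;m[210:]=0;m[:,:250]=0
r=cv2.minAreaRect(Wt[m][:,:2].astype(np.float32)*1000);print('bar',r)
for nm,(u,v) in dict(noz=(250,245),tape=(362,240),span=(172,130)).items(): print(nm,Wt[v,u])
c1=cv2.resize(t['im'][150:250,100:320],None,fx=3.6,fy=3.6,interpolation=cv2.INTER_CUBIC)
c2=cv2.resize(s['im'][130:210,180:300],None,fx=2.5,fy=2.5,interpolation=cv2.INTER_CUBIC)
o=np.zeros((580,792,3),np.uint8);o[:360,:]=c1;o[370:370+200,:300]=c2
c3=cv2.resize(s['im'][190:280,235:335],None,fx=2.2,fy=2.2,interpolation=cv2.INTER_CUBIC);o[370:370+c3.shape[0],320:320+c3.shape[1]]=c3
cv2.imwrite('pics/c0.png',o[:,:,::-1])
E
```

```text
top (108, 192) top z 0.0986 0.958 n 571 rect [456.7 293.5] [342.8  75.1] 89.8 mean [0.4548 0.4247 0.0962]
top (146, 155) top z 0.098 0.958 n 560 rect [480.7 257.9] [290.1  69.2] 52.0 mean [0.5488 0.3467 0.0943]
top (170, 200) top z 0.0769 0.958 n 364 rect [450.4 223.5] [205.5  52.8] 87.0 mean [0.4552 0.3006 0.0758]
top (380, 135) top z 0.2354 0.958 n 519 rect [521.4 -16.9] [ 57.3 341.2] 26.9 mean [ 0.5858 -0.1422  0.2308]
top (282, 162) top z 0.1527 0.958 n 92 rect [490.9  80.5] [ 20.3 165.7] 66.9 mean [0.5499 0.0558 0.1823]
side (216, 136) top z 0.099 0.6139 n 220 rect [493.  -40.4] [  72.3 1006.2] 4.6 mean [0.4519 0.4145 0.0954]
side (247, 148) top z 0.0995 0.6139 n 234 rect [542.9 -80. ] [931.   75.8] 89.0 mean [0.5434 0.3384 0.0951]
side (219, 164) top z 0.0774 0.6139 n 171 rect [ 486.9 -109.7] [ 48.3 869. ] 4.5 mean [0.4551 0.2923 0.0689]
side (285, 225) top z 0.2353 0.6139 n 697 rect [ 556.6 -335.8] [431.   55.8] 81.5 mean [ 0.5855 -0.156   0.2295]
side (260, 195) top z 0.2339 0.6139 n 16 rect [ 530.5 -337.8] [419.4   4.8] 81.5 mean [ 0.5491 -0.211   0.3047]
bar ((571.8701782226562, -49.900146484375), (67.72087860107422, 303.9424743652344), 8.526562690734863)
noz [ 0.39871651  0.14947321 -0.00194772]
tape [ 0.41641094 -0.1114358   0.05891888]
span [6.87958838e-01 3.56329432e-01 2.52249867e-04]
```

View pics/c0.png

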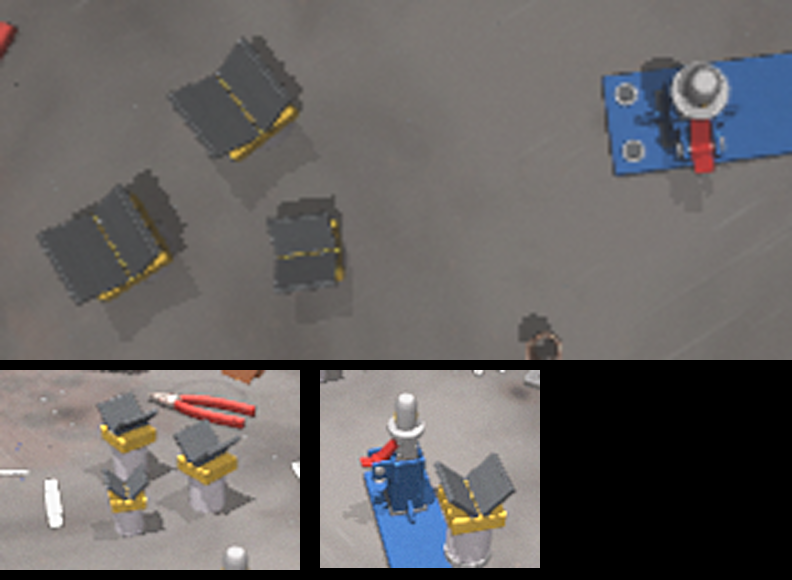

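The smallest head is the one at top pixel (185,217): its top is at z = 0.077 (76 mm tall), while the other two stand about 98 mm. In the crop its valley runs almost horizontally, and the bare spigot is at about (295,173). Next come precise poses for the head and the post.

```bash
cat >> h.py <<'E'
from scipy.spatial.transform import Rotation as R
def go(x,y,z,yaw):
    """target TCP, tool down, closing axis at yaw (deg) from world +y; print shift & turn fractions"""
    s=bot.get_state(); q=s['tcp_rot']; R0=R.from_quat([q[1],q[2],q[3],q[0]])
    c,n=np.cos(np.radians(yaw)),np.sin(np.radians(yaw))
    best=None
    for sg in (1,-1):
        Y=np.array([-n,c,0])*sg; Z=np.array([0,0,-1.]); X=np.cross(Y,Z)
        T=R.from_matrix(np.stack([X,Y,Z],1)); rv=(R0.inv()*T).as_rotvec()
        if best is None or np.linalg.norm(rv)<np.linalg.norm(best): best=rv
    print('shift',np.round(R0.inv().apply(np.array([x,y,z])-s['eef_pos'])/.25,3),'turn',np.round(best/(np.pi/2),3),'pos',s['eef_pos'].round(4))
E
python3 - <<'E'
from h import *
D=[('top','t0'),('side','s0')]
for n,f in D:
  d=np.load(f'pics/{f}.npz'); W=world(n,np.where(d['d']>0,d['d'],np.nan)); P=W.reshape(-1,3);C=d['im'].reshape(-1,3)
  k=(np.hypot(P[:,0]-.455,P[:,1]-.296)<.045)&(P[:,2]>.02)&(P[:,2]<.09); Q=P[k]
  v=Q[Q[:,2]>.052]; r=cv2.minAreaRect(v[:,:2].astype(np.float32)*1000); print(n,'head',r,'zmax',Q[:,2].max(), len(Q))
  hi=v[v[:,2]>.068]; print(' hi wings',[ (len(w),w.mean(0).round(4)) for w in (hi[hi[:,0]>.457],hi[hi[:,0]<.457]) if len(w)])
  for zz in (.10,.128,.145):
    k=(np.hypot(P[:,0]-.552,P[:,1]-.052)<.035)&(abs(P[:,2]-(zz+.004 if zz==.145 else zz))<(.006)); 
    if k.sum()>4: print(n,'z',zz,k.sum(),P[k].min(0).round(4),P[k].max(0).round(4),P[k].mean(0).round(4))
  k=(np.hypot(P[:,0]-.552,P[:,1]-.052)<.03)&(abs(P[:,2]-.117)<.004); 
  if k.sum()>6: print(n,'collar',k.sum(),cv2.minEnclosingCircle(P[k][:,:2].astype(np.float32)*1000),cv2.minAreaRect(P[k][:,:2].astype(np.float32)*1000))
  k=(np.hypot(P[:,0]-.587,P[:,1]+.148)<.05)&(P[:,2]>.205)&(P[:,2]<.24); print(n,'twin',cv2.minAreaRect(P[k][:,:2].astype(np.float32)*1000),P[k][:,2].max())
E
```

```text
top head ((455.4618835449219, 302.90679931640625), (48.65949249267578, 40.1612548828125), 8.222382545471191) zmax 0.0781119640014275 386
 hi wings [(78, array([0.4739, 0.3061, 0.0723])), (77, array([0.4365, 0.2998, 0.0723]))]
top z 0.128 8 [0.5465 0.0444 0.1232] [0.5538 0.0618 0.1338] [0.5495 0.0545 0.1285]
top z 0.145 73 [0.5474 0.0433 0.1432] [0.5676 0.0607 0.1533] [0.5566 0.0524 0.1488]
top collar 107 ((557.3135986328125, 52.095359802246094), 17.907533645629883) ((557.9220581054688, 52.717342376708984), (34.448997497558594, 33.48500442504883), 0.5133068561553955)
top twin ((586.62890625, -145.56118774414062), (48.469642639160156, 40.463680267333984), 8.614603996276855) 0.23628803400604603
side head ((454.2779235839844, 301.2508850097656), (48.08372116088867, 41.33717346191406), 8.71488094329834) zmax 0.0776898779291878 284
 hi wings [(40, array([0.472 , 0.3025, 0.0728])), (33, array([0.4361, 0.2963, 0.0733]))]
side z 0.1 50 [0.5395 0.0396 0.0942] [0.5663 0.0549 0.1043] [0.5523 0.044  0.0988]
side z 0.128 40 [0.5443 0.0394 0.1225] [0.5662 0.0496 0.1335] [0.5545 0.0435 0.1282]
side z 0.145 66 [0.5463 0.0398 0.143 ] [0.5662 0.0571 0.1539] [0.5558 0.0469 0.1492]
side collar 88 ((556.338623046875, 49.438934326171875), 18.11739730834961) ((556.3958129882812, 46.7226448059082), (34.01410675048828, 27.1197566986084), 4.351996898651123)
side twin ((585.0149536132812, -147.57925415039062), (47.90206527709961, 41.697547912597656), 8.317207336425781) 0.23557087864765486
```

```bash
python3 -c "
from h import *
go(.30,-.30,.30,8.5);go(.4,-.12,.3,8.5)"
```

```text
shift [ 0.616 -0.618 -0.381] turn [-0.001  0.     0.169] pos [ 0.221  -0.5031  0.2044]
shift [ 1.272 -1.116 -0.38 ] turn [-0.001  0.     0.169] pos [ 0.221  -0.5031  0.2044]
```

>>> servo_tool(commands=[[0.4,[0.3,-0.3,-0.4],[0,0,0.08]],[0.4,[0.6,-0.6,-0.4],[0,0,0.17]],[0.4,[0.95,-0.83,-0.4],[0,0,0.17]],[0.4,[0.95,-0.83,-0.4],[0,0,0.17]],[0.4,[0.95,-0.83,-0.4],[0,0,0.17]],[0.4,[0.95,-0.83,-0.4],[0,0,0.17]],[0.4,[0.95,-0.83,-0.4],[0,0,0.17]],[0.4,[0.95,-0.83,-0.4],[0,0,0.17]]], newtons=50)

```text
clock: 0.9
eef_pos: [0.3568, -0.2149, 0.307]
tcp_rot: [0.0, 0.997, 0.077, 0.001]
wrist_force: [0.3, -0.2, -0.4]
grip_width: 0.705
finger_force: 0.0
```

```bash
python3 -c "
from h import *
go(.5565,.051,.24,8.5);print(bot.get_state()['clock'],bot.get_state()['grip_width'])"
```

```text
shift [ 0.952 -0.929  0.27 ] turn [ 0.001 -0.002  0.003] pos [ 0.3568 -0.2149  0.307 ]
0.9 0.7049810689880011
```

>>> servo_tool(commands=[[0.4,[0.4,-0.4,0],[0,0,0]],[0.4,[0.8,-0.8,0],[0,0,0]],[0.4,[0.95,-0.93,0],[0,0,0]],[0.4,[0.95,-0.93,0.27],[0,0,0]],[0.4,[0.95,-0.93,0.27],[0,0,0]],[0.4,[0.95,-0.93,0.27],[0,0,0]],[0.4,[0.95,-0.93,0.27],[0,0,0]],[0.4,[0.95,-0.93,0.27],[0,0,0]],[0.4,[0.95,-0.93,0.27],[0,0,0]],[0.4,[0.95,-0.93,0.27],[0,0,0]]])

```text
clock: 1.9
eef_pos: [0.556, 0.0451, 0.2383]
tcp_rot: [0.0, 0.997, 0.072, 0.0]
wrist_force: [-0.1, -0.0, 0.3]
grip_width: 0.702
finger_force: 0.0
```

```bash
python3 -c "
from h import *
go(.5565,.051,.124,8.5)
im,d=snap('side','s1')
W=world('side',np.where(d>0,d,np.nan));P=W.reshape(-1,3)
k=(np.hypot(P[:,0]-.556,P[:,1]-.05)<.03)&(P[:,2]>.12)&(P[:,2]<.16);print(P[k].min(0),P[k].max(0))
cv2.imwrite('pics/c1.png',cv2.resize(im[120:290,200:360],None,fx=3.5,fy=3.5)[:,:,::-1])"
```

```text
shift [ 0.005 -0.023  0.457] turn [ 0.001 -0.    -0.002] pos [0.556  0.0451 0.2383]
[0.54432157 0.03885508 0.12054891] [0.56639793 0.05762986 0.15333961]
```

View pics/c1.png

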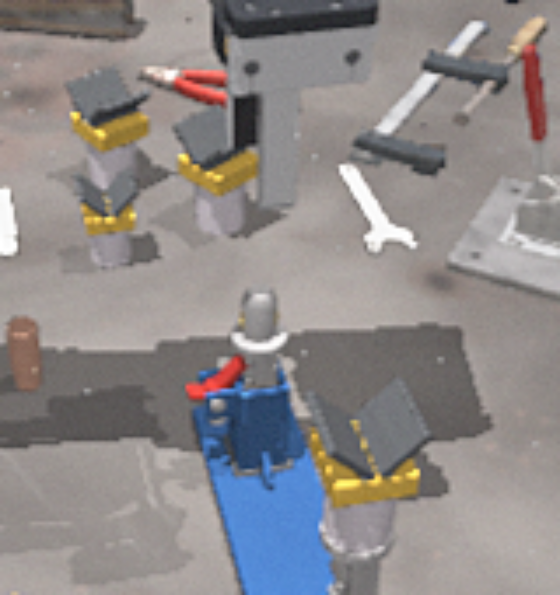

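The crop shows the gripper straight above the bare spigot at about (260,320), with the brass leaves on its ±x sides and the fingers straddling it along y. I'll descend and grip.

>>> servo_tool(commands=[[0.4,[0.005,-0.023,0.15],[0,0,0]],[0.4,[0.005,-0.023,0.3],[0,0,0]],[0.4,[0.005,-0.023,0.4],[0,0,0]],[0.4,[0.005,-0.023,0.46],[0,0,0]],[0.4,[0.005,-0.023,0.46],[0,0,0]],[0.4,[0.005,-0.023,0.46],[0,0,0]],[-1,[0.005,-0.023,0.46],[0,0,0]],[-1,[0.005,-0.023,0.46],[0,0,0]],[-1,[0.005,-0.023,0.46],[0,0,0]],[-1,[0.005,-0.023,0.46],[0,0,0]],[-1,[0.005,-0.023,0.46],[0,0,0]],[-1,[0.005,-0.023,0.46],[0,0,0]]], newtons=55)

```text
clock: 3.15
eef_pos: [0.5568, 0.0507, 0.123]
tcp_rot: [0.002, 0.997, 0.073, 0.0]
wrist_force: [0.6, -3.7, 1.2]
grip_width: 0.23
finger_force: 29.0
```

>>> servo_tool(commands=[[-1,[0,0,0],[0,0,0]],[-1,[0,0,0],[0,0,0]],[-1,[0,0,0],[0,0,0]],[-1,[0,0,-0.03],[0,0,0]],[-1,[0,0,-0.06],[0,0,0]],[-1,[0,0,-0.09],[0,0,0]],[-1,[0,0,-0.12],[0,0,0]],[-1,[0,0,-0.15],[0,0,0]],[-1,[0,0,-0.18],[0,0,0]],[-1,[0,0,-0.19],[0,0,0]],[-1,[0,0,-0.19],[0,0,0]],[-1,[0,0,-0.19],[0,0,0]]])

```text
clock: 4.35
eef_pos: [0.5568, 0.0507, 0.1682]
tcp_rot: [0.002, 0.997, 0.073, -0.001]
wrist_force: [3.1, -5.4, -7.0]
grip_width: 0.217
finger_force: 55.0
```

```bash
python3 -c "
from h import *
print(bot.get_state()['eef_pos'],bot.get_state()['wrist_force'])
im,d=snap('side','s2')
W=world('side',np.where(d>0,d,np.nan));P=W.reshape(-1,3)
cv2.imwrite('pics/c2.png',cv2.resize(im[120:290,200:360],None,fx=3.5,fy=3.5)[:,:,::-1])
import numpy as np
k=(np.hypot(P[:,0]-.556,P[:,1]-.05)<.03)
M=k.reshape(W.shape[:2])
for v in range(190,245,3):
  u=274; print(v,W[v,u].round(4),im[v,u])"
```

```text
[0.55676699 0.0507373  0.16820768] [ 3.07433316 -5.35156965 -7.00887763]
190 [0.5547 0.0269 0.2021] [145 145 147]
193 [0.555  0.0292 0.193 ] [148 148 152]
196 [0.5549 0.0281 0.1862] [143 141 146]
199 [0.5552 0.0295 0.1775] [138 138 140]
202 [0.556  0.0365 0.1642] [127 125 125]
205 [0.5556 0.0316 0.1601] [113 106 110]
208 [0.5566 0.041  0.1445] [126 125 127]
211 [0.5567 0.0412 0.1361] [123 121 121]
214 [0.5568 0.0405 0.1283] [121 120 120]
217 [0.5568 0.0403 0.12  ] [119 117 115]
220 [0.5571 0.0416 0.1103] [134 132 132]
223 [0.5572 0.0416 0.1016] [133 130 132]
226 [0.557  0.0392 0.0949] [129 128 129]
229 [0.5574 0.0416 0.0838] [136 128 128]
232 [0.5568 0.0354 0.0805] [ 64 105 162]
235 [0.5568 0.0344 0.0723] [ 42  68 102]
238 [0.5571 0.0362 0.0613] [ 42  70 102]
241 [0.5571 0.0347 0.0535] [ 39  66 102]
244 [0.5572 0.0344 0.0443] [ 49  75 108]
```

View pics/c2.png

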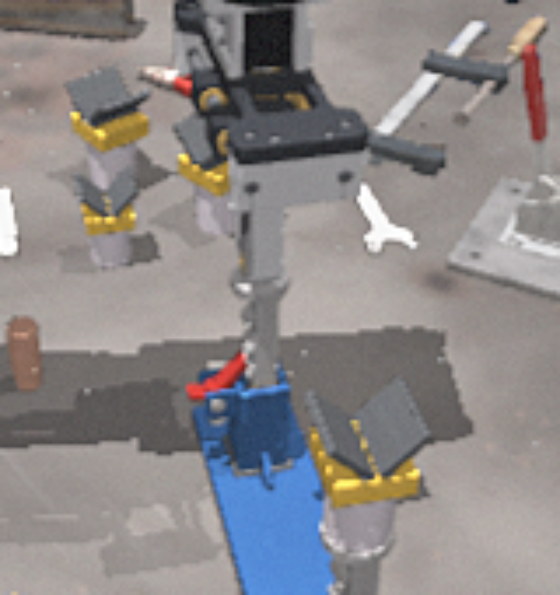

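The column is up about 45 mm, with the collar at about (262,290) in the crop and the pawl leaning in at (240,360). I'll let it down gently onto the pawl.

>>> servo_tool(commands=[[-1,[0,0,0.008],[0,0,0]],[-1,[0,0,0.016],[0,0,0]],[-1,[0,0,0.024],[0,0,0]],[-1,[0,0,0.028],[0,0,0]],[-1,[0,0,0.028],[0,0,0]]])

```text
clock: 4.9
eef_pos: [0.5568, 0.0507, 0.1627]
tcp_rot: [0.002, 0.997, 0.073, -0.0]
wrist_force: [0.7, -4.9, -0.9]
grip_width: 0.22
finger_force: 55.0
```

>>> servo_tool(commands=[[0.4,[0,0,0],[0,0,0]],[0.4,[0,0,0],[0,0,0]],[0.4,[0,0,0],[0,0,0]],[0.4,[0,0,0],[0,0,0]],[0.4,[0,0,-0.2],[0,0,0]],[0.4,[0,0,-0.4],[0,0,0]],[0.4,[0,0,-0.4],[0,0,0]],[0.4,[0,0,-0.4],[0,0,0]]])

```text
clock: 5.7
eef_pos: [0.5573, 0.0528, 0.2657]
tcp_rot: [0.0, 0.997, 0.074, 0.002]
wrist_force: [0.5, -0.1, -0.1]
grip_width: 0.698
finger_force: 0.0
```

```bash
python3 -c "
from h import *
s=bot.get_state();print(s['eef_pos'],s['grip_width'],s['wrist_force'])
im,d=snap('side','s3')
W=world('side',np.where(d>0,d,np.nan));P=W.reshape(-1,3)
k=(np.hypot(P[:,0]-.556,P[:,1]-.05)<.03)&(P[:,2]>.15)&(P[:,2]<.21)
print('spigot top',np.percentile(P[k][:,2],[50,90,97,100]))
im,d=snap('top','t3')
W=world('top',np.where(d>0,d,np.nan));P=W.reshape(-1,3)
k=(np.hypot(P[:,0]-.455,P[:,1]-.302)<.04)&(P[:,2]>.052)&(P[:,2]<.09)
print('head',cv2.minAreaRect(P[k][:,:2].astype(np.float32)*1000))
go(.455,.302,.2,8.5);go(.5,.23,.25,8.5)"
```

```text
[0.55733132 0.05278777 0.26571951] 0.6975350304328704 [ 0.54847434 -0.11420057 -0.10654207]
spigot top [0.16620812 0.19096421 0.19290941 0.19362332]
head ((455.19097900390625, 302.7117004394531), (48.34244155883789, 40.34816360473633), 8.820520401000977)
shift [-0.253 -1.046  0.25 ] turn [-0.     0.001 -0.001] pos [0.556  0.0527 0.2622]
shift [-0.118 -0.734  0.049] turn [-0.     0.001 -0.001] pos [0.556  0.0527 0.2622]
```

The spigot tip rose from 0.153 to 0.193, so the column is at 0.040. Now the head.

>>> servo_tool(commands=[[0.4,[-0.05,-0.2,0],[0,0,0]],[0.4,[-0.1,-0.4,0],[0,0,0]],[0.4,[-0.15,-0.6,0],[0,0,0]],[0.4,[-0.2,-0.8,0],[0,0,0]],[0.4,[-0.25,-1,0.1],[0,0,0]],[0.4,[-0.25,-1,0.25],[0,0,0]],[0.4,[-0.25,-1,0.25],[0,0,0]],[0.4,[-0.25,-1,0.25],[0,0,0]],[0.4,[-0.25,-1,0.25],[0,0,0]],[0.4,[-0.25,-1,0.25],[0,0,0]]])

```text
clock: 6.8
eef_pos: [0.4601, 0.2902, 0.2038]
tcp_rot: [-0.001, 0.997, 0.072, 0.002]
wrist_force: [0.6, 0.1, 0.2]
grip_width: 0.696
finger_force: 0.0
```

```bash
python3 -c "
from h import *
go(.455,.302,.026,8.6)
im,d=snap('side','s4')
cv2.imwrite('pics/c4.png',cv2.resize(im[90:230,180:340],None,fx=4,fy=4)[:,:,::-1])"
```

```text
shift [-0.017 -0.049  0.711] turn [-0.001 -0.003 -0.003] pos [0.4601 0.2902 0.2038]
```

View pics/c4.png

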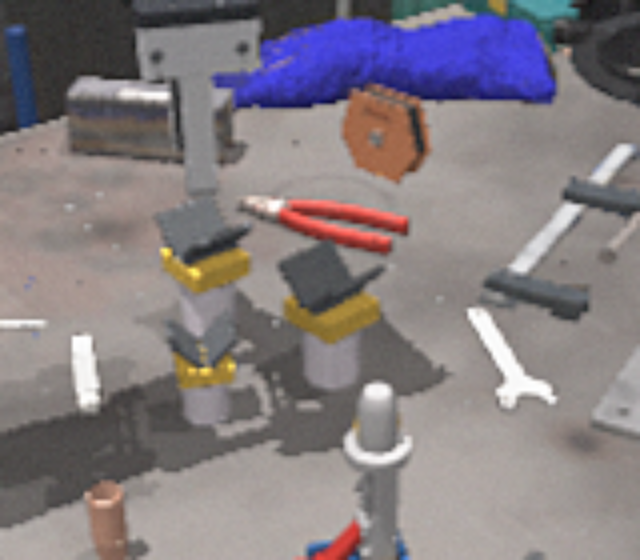

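The crop shows the gripper above the target head at (205,370), clear of the two larger heads. The bare column stands raised with its collar at (378,445). I'll descend and grip.

>>> servo_tool(commands=[[0.4,[-0.017,-0.049,0.1],[0,0,0]],[0.4,[-0.017,-0.049,0.25],[0,0,0]],[0.4,[-0.017,-0.049,0.4],[0,0,0]],[0.4,[-0.017,-0.049,0.55],[0,0,0]],[0.4,[-0.017,-0.049,0.65],[0,0,0]],[0.4,[-0.017,-0.049,0.71],[0,0,0]],[0.4,[-0.017,-0.049,0.71],[0,0,0]],[0.4,[-0.017,-0.049,0.71],[0,0,0]]])

```text
clock: 7.65
eef_pos: [0.4536, 0.3025, 0.0251]
tcp_rot: [-0.001, 0.997, 0.073, 0.001]
wrist_force: [-0.1, 0.6, 0.1]
grip_width: 0.695
finger_force: 0.0
```

>>> servo_tool(commands=[[-1,[0,0,0],[0,0,0]],[-1,[0,0,0],[0,0,0]],[-1,[0,0,0],[0,0,0]],[-1,[0,0,0],[0,0,0]],[-1,[0,0,0],[0,0,0]],[-1,[0,0,0],[0,0,0]],[-1,[0,0,0],[0,0,0]]], newtons=45)

```text
clock: 8.35
eef_pos: [0.4527, 0.3022, 0.0243]
tcp_rot: [0.0, 0.997, 0.073, 0.001]
wrist_force: [-1.2, -2.0, 4.5]
grip_width: 0.42
finger_force: 44.9
```

>>> servo_tool(commands=[[-1,[0,0,-0.1],[0,0,0]],[-1,[0,0,-0.25],[0,0,0]],[-1,[0,0,-0.4],[0,0,0]],[-1,[0,0,-0.55],[0,0,0]],[-1,[0,0,-0.7],[0,0,0]],[-1,[0,0,-0.85],[0,0,0]],[-1,[0,0,-0.92],[0,0,0]],[-1,[0,0,-0.92],[0,0,0]],[-1,[0,0,-0.92],[0,0,0]]])

```text
clock: 9.25
eef_pos: [0.4514, 0.302, 0.2511]
tcp_rot: [0.001, 0.997, 0.073, -0.002]
wrist_force: [-0.3, -0.2, -4.9]
grip_width: 0.418
finger_force: 44.9
```

```bash
python3 -c "
from h import *
go(.5565,.0505,.254,8.5);go(.5250,.125,.254,8.5)"
```

```text
shift [ 0.268  1.057 -0.012] turn [ 0.001  0.002 -0.001] pos [0.4514 0.302  0.2511]
shift [ 0.187  0.743 -0.012] turn [ 0.001  0.002 -0.001] pos [0.4514 0.302  0.2511]
```

>>> servo_tool(commands=[[-1,[0.05,0.15,-0.04],[0,0,0]],[-1,[0.09,0.33,-0.04],[0,0,0]],[-1,[0.14,0.52,-0.04],[0,0,0]],[-1,[0.19,0.7,-0.04],[0,0,0]],[-1,[0.25,0.9,-0.04],[0,0,0]],[-1,[0.268,1,-0.04],[0,0,0]],[-1,[0.268,1,-0.04],[0,0,0]],[-1,[0.268,1,-0.04],[0,0,0]],[-1,[0.268,1,-0.04],[0,0,0]],[-1,[0.268,1,-0.04],[0,0,0]],[-1,[0.268,1,-0.04],[0,0,0]]])

```text
clock: 10.35
eef_pos: [0.5546, 0.0658, 0.2634]
tcp_rot: [-0.0, 0.997, 0.074, -0.0]
wrist_force: [0.8, -0.8, -4.0]
grip_width: 0.422
finger_force: 44.9
```

```bash
python3 -c "
from h import *
s=bot.get_state();print(s['eef_pos'],s['tcp_rot'])
im,d=snap('side','s5')
cv2.imwrite('pics/c5.png',cv2.resize(im[130:270,210:350],None,fx=4,fy=4)[:,:,::-1])
W=world('side',np.where(d>0,d,np.nan));P=W.reshape(-1,3)
k0=np.hypot(P[:,0]-.556,P[:,1]-.05)<.045
for z in (.172,.18,.245,.25,.255,.26): 
  k=k0&(abs(P[:,2]-z)<.004)
  if k.sum()>3: a=P[k]; print(z,k.sum(),a.min(0).round(4),a.max(0).round(4))
go(.5565,.0505,.254,8.5)"
```

```text
[0.55459104 0.06576963 0.26335878] [-3.20901496e-05  9.97238714e-01  7.42626493e-02 -7.24996501e-05]
0.172 37 [0.5442 0.0386 0.1681] [0.5679 0.0515 0.1759]
0.18 31 [0.5462 0.0405 0.1763] [0.5651 0.0509 0.184 ]
0.245 55 [0.5392 0.0471 0.2417] [0.5714 0.0648 0.2489]
0.25 62 [0.5392 0.0471 0.2462] [0.5714 0.0632 0.2539]
0.255 57 [0.5391 0.0487 0.2513] [0.5712 0.0645 0.259 ]
0.26 41 [0.5392 0.0444 0.2561] [0.5711 0.0647 0.2639]
shift [-0.002  0.061  0.038] turn [ 0. -0.  0.] pos [0.5547 0.0656 0.2635]
```

View pics/c5.png

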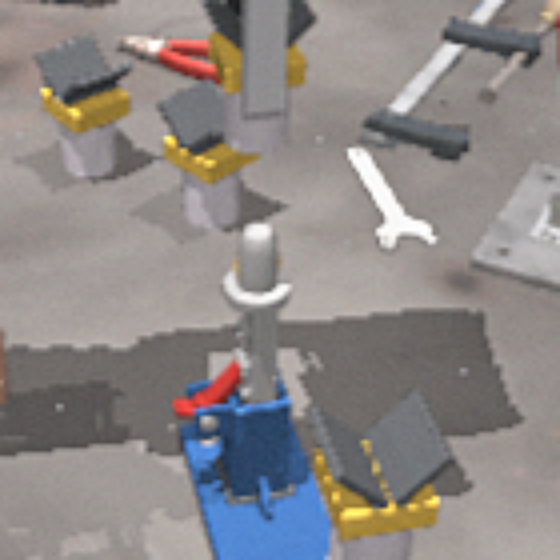

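The head hangs upright in the grip with its socket at about (258,110), and the spigot tip is at (258,230). The correction is about +1 mm in x and -15 mm in y. Align, descend, then push.

>>> servo_tool(commands=[[-1,[-0.005,0.03,0],[0,0,0]],[-1,[-0.005,0.059,0],[0,0,0]],[-1,[-0.005,0.059,0],[0,0,0]],[-1,[-0.005,0.059,0.06],[0,0,0]],[-1,[-0.005,0.059,0.12],[0,0,0]],[-1,[-0.005,0.059,0.16],[0,0,0]],[-1,[-0.005,0.059,0.19],[0,0,0]],[-1,[-0.005,0.059,0.22],[0,0,0]],[-1,[-0.005,0.059,0.22],[0,0,0]],[-1,[-0.005,0.059,0.22],[0,0,0]]])

```text
clock: 11.4
eef_pos: [0.556, 0.0499, 0.2086]
tcp_rot: [0.0, 0.997, 0.073, 0.0]
wrist_force: [0.4, 0.2, -3.1]
grip_width: 0.42
finger_force: 44.9
```

>>> servo_tool(commands=[[-1,[0,0,0.02],[0,0,0]],[-1,[0,0,0.04],[0,0,0]],[-1,[0,0,0.06],[0,0,0]],[-1,[0,0,0.08],[0,0,0]],[-1,[0,0,0.08],[0,0,0]],[-1,[0,0,0.08],[0,0,0]]])

```text
clock: 12.0
eef_pos: [0.5553, 0.0497, 0.1878]
tcp_rot: [0.0, 0.997, 0.073, -0.001]
wrist_force: [-3.9, -0.9, -3.3]
grip_width: 0.423
finger_force: 44.9
```

>>> servo_tool(commands=[[-1,[0,0,0.01],[0,0,0]],[-1,[0,0,0.02],[0,0,0]],[-1,[0,0,0.03],[0,0,0]],[-1,[0,0,0.04],[0,0,0]],[-1,[0,0,0.05],[0,0,0]],[-1,[0,0,0.05],[0,0,0]],[-1,[0,0,0.05],[0,0,0]]])

```text
clock: 12.7
eef_pos: [0.5556, 0.0498, 0.1813]
tcp_rot: [0.0, 0.997, 0.073, 0.002]
wrist_force: [-11.6, -1.1, 15.7]
grip_width: 0.425
finger_force: 44.9
```

>>> servo_tool(commands=[[-1,[0,0,0.006],[0,0,0]],[-1,[0,0,0.012],[0,0,0]],[-1,[0,0,0.012],[0,0,0]]])

```text
clock: 13.0
eef_pos: [0.5557, 0.0498, 0.181]
tcp_rot: [0.0, 0.997, 0.073, 0.003]
wrist_force: [-14.1, -0.6, 24.3]
grip_width: 0.426
finger_force: 44.9
```

```bash
python3 -c "
from h import *
s=bot.get_state();print(s['eef_pos'],s['wrist_force'])
im,d=snap('side','s6')
cv2.imwrite('pics/c6.png',cv2.resize(im[160:270,230:340],None,fx=5,fy=5,interpolation=cv2.INTER_CUBIC)[:,:,::-1])
"
```

```text
[0.55570159 0.04979104 0.18101292] [-14.07653625  -0.64286923  24.33847251]
```

View pics/c6.png

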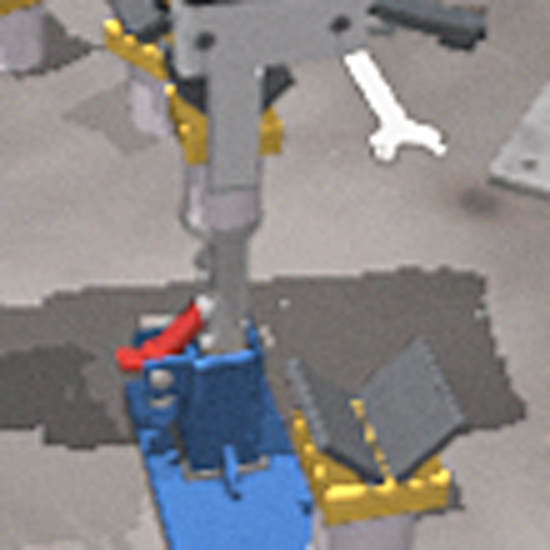

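The socket now merges with the collar at about (220,220), so no gap shows, and the push reached 24 N. I'll release, back off and check.

>>> servo_tool(commands=[[-1,[0,0,-0.01],[0,0,0]],[0.3,[0,0,-0.01],[0,0,0]],[0.3,[0,0,-0.01],[0,0,0]],[0.3,[0,0,-0.01],[0,0,0]],[0.3,[0,0,-0.01],[0,0,0]],[0.3,[0,0,-0.2],[0,0,0]],[0.3,[0,0,-0.4],[0,0,0]],[0.3,[0,0,-0.5],[0,0,0]],[0.3,[-0.4,0,-0.5],[0,0,0]],[0.3,[-0.8,0,-0.5],[0,0,0]],[0.3,[-0.8,0,-0.5],[0,0,0]],[0.3,[-0.8,0,-0.5],[0,0,0]]])

```text
clock: 14.25
eef_pos: [0.3566, 0.0205, 0.2974]
tcp_rot: [0.0, 0.997, 0.073, -0.0]
wrist_force: [0.2, -0.8, -0.2]
grip_width: 0.648
finger_force: 0.0
```

```bash
python3 -c "
from h import *
s=bot.get_state();print(s['eef_pos'],s['wrist_force'],s['grip_width'])
o=[]
for n in ('side','top'):
  im,d=snap(n,n[0]+'7')
  W=world(n,np.where(d>0,d,np.nan));P=W.reshape(-1,3)
  for nm,c in (('bare',(.556,.05)),('twin',(.586,-.147))):
    k=(np.hypot(P[:,0]-c[0],P[:,1]-c[1])<.045)&(P[:,2]>.205)&(P[:,2]<.26)
    a=P[k]; hi=a[a[:,2]>.229]; u=hi[:,0]>a[:,0].mean()
    print(n,nm,len(a),cv2.minAreaRect(a[:,:2].astype(np.float32)*1000),np.percentile(a[:,2],[97,99,100]).round(4),'wings',hi[u].mean(0).round(4),hi[~u].mean(0).round(4))
    k=(np.hypot(P[:,0]-c[0],P[:,1]-c[1])<.03)
    for z in (.145,.154,.163,.172,.185):
      b=P[k&(abs(P[:,2]-z)<.004)]
      if n=='side' and len(b)>3: print('  ',z,b.min(0).round(4),b.max(0).round(4))
im=np.load('pics/s7.npz')['im'];a=cv2.resize(im[150:280,230:350],None,fx=4.5,fy=4.5,interpolation=cv2.INTER_CUBIC)
cv2.imwrite('pics/c7.png',a[:,:,::-1])
"
```

```text
[0.35656445 0.02045236 0.29735819] [ 0.15273897 -0.83008931 -0.19540248] 0.6483533251798955
side bare 423 ((556.508056640625, 49.772850036621094), (48.769020080566406, 42.26117706298828), 8.148277282714844) [0.2337 0.2343 0.2347] wings [0.5761 0.0508 0.2319] [0.5361 0.0445 0.2323]
   0.145 [0.5523 0.0395 0.141 ] [0.5656 0.0445 0.1457]
   0.154 [0.5382 0.0328 0.1512] [0.5718 0.0524 0.1579]
   0.163 [0.5398 0.0321 0.1593] [0.5716 0.0472 0.1668]
   0.172 [0.54   0.0325 0.1681] [0.5714 0.0481 0.1758]
   0.185 [0.5398 0.0333 0.1811] [0.5708 0.0485 0.1889]
side twin 793 ((585.0812377929688, -147.2583465576172), (48.255130767822266, 42.300106048583984), 8.08891773223877) [0.2344 0.235  0.2357] wings [ 0.6043 -0.1459  0.2321] [ 0.5655 -0.1518  0.2324]
   0.154 [ 0.5678 -0.1651  0.1509] [ 0.6007 -0.1428  0.1579]
   0.163 [ 0.5686 -0.1656  0.1592] [ 0.6007 -0.1495  0.1669]
   0.172 [ 0.5686 -0.1646  0.1681] [ 0.6012 -0.1487  0.1758]
   0.185 [ 0.5687 -0.1647  0.181 ] [ 0.6005 -0.1443  0.189 ]
top bare 527 ((557.7159423828125, 51.23056411743164), (48.4027099609375, 39.73939514160156), 8.242057800292969) [0.2327 0.2332 0.2352] wings [0.578  0.0532 0.231 ] [0.537  0.047  0.2311]
top twin 569 ((586.4947509765625, -145.45477294921875), (48.869075775146484, 40.30280303955078), 7.932640075683594) [0.2331 0.2337 0.2353] wings [ 0.6066 -0.1427  0.2312] [ 0.5658 -0.1482  0.2313]
```

View pics/c7.png

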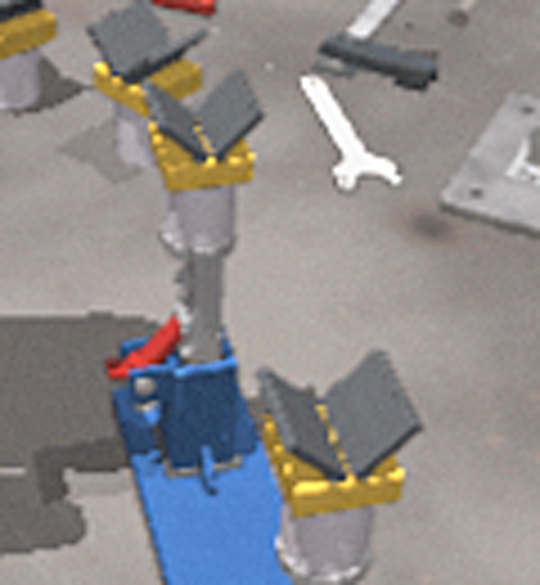

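The bare post now matches its twin. The V-head sits on the collar at (200,240) in the crop, both tops read about 0.2345 m (within 1 mm of each other), both Vs lie at about 8°, and the pawl is in. The robot is clear of everything, so I'm handing in.

```bash
python3 -c "
from bench import bot
print(bot.job_done())"
```

```text
the job is handed in; nothing more can be done
None
```

The job is handed in: the column rests on its pawl in the second notch (about 40 mm up), and the V-head is fully home and in line with the twin's V; I kept clear of the nozzle, tape measure and spanner but did not measure them again at the end.

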